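Press a watch case by counted clicks and hold

ROBOT

A 6-joint arm with a two-finger parallel gripper is mounted at the origin on the work surface. World frame = base frame: x ahead of the robot, y to its left, z up, the work surface at z = 0. Lengths are in m, angles in rad, forces in N, time in s.
With the tool pointing down it reaches from about 0.35 to 0.975 m from the base axis. Payload 4.9 kg.
Tool frame: the origin (TCP) lies on the centre line of the jaws, within the pads' length; the fingertips stand 14 mm ahead of it and the grasp point (between the pads) lies 5 mm behind it; x points along the fingers, z is the direction in which the jaws open and shut, and the axes are right-handed (so a half turn about x gives the same grasp; the last joint's range is limited). The gripper opens to 85 mm and grips with 20 to 120 N. Pads are 22 mm wide; open, the fingers measure 114 mm over their backs; the gripper's body (76 mm by 85 mm) begins 54 mm behind the grasp point. The pads swing forward as they close: fully open they stand 13 mm farther back than shut.
Start: joints at [-1.433, 0.053, 1.613, -0, 1.476, -0.119], TCP at [0.159, -0.604, 0.245] pointing down, gripper open.
Joint ranges: [-3.01, 3.01], [-1.01, 2.22], [0.06, 2.58], [-1.02, 4.17], [0.09, 2.62], [-3.14, 3.14]. Speed limits (rad/s): [2.57, 2.57, 3.14, 3.14, 3.14, 3.14].

INTERFACE

Orientations are given as a rotation vector (axis times angle).
In Python, from station import ctrl gives the robot as it stands.
- The arm moves only by the tool move_arm, never from a script. Its argument "increments" is a list that holds one entry, the list of rows, each a list of 4 numbers: the shift along the tool's x, y, z in units of 25 cm (1.0 is 25 cm), then the turn about the tool's x in units of 90 degrees (1.0 is 90 degrees). A call has 1 to 20 rows; each row shifts and turns the commanded pose from where the row before left it, along the tool's axes as they then stand; what a row does not reach is not made up. A row lasts 1/12 s, in which the tool goes at most 41.7 mm and 7.16 degrees, less where a joint would pass 70% of its speed; a pose out of reach is approached as far as the arm can. A call with a number of a shift or a turn outside -1 to 1 is refused whole. A call with a gripper value outside its range is refused whole. "gripper" is the closure, from 0 (fully open) to 1 (shut), set as the call begins (left out, the last holds). The fingers move at their own pace and stop on an object; "squeeze" is the grip in N (left out, the last holds). Time passes only in rows, so rows that do not move let the fingers close. It gives the time, the measured TCP pose, the force and the opening at its end, in the units of the state.
- ctrl.get_obs(): the state, without advancing time (a new reading comes with each control period).
- ctrl.get_image(name): name is "side" or "top" or "wrist"; returns a dict with "pixels" (480x640x3 uint8, red, green, blue), "depth" (480x640 float32, m along the optical axis (not along the pixel's ray), 0 where there is no reading), "K" (3x3 intrinsics, pixels), "extrinsics" (4x4, takes a point from camera to world coordinates); the wrist camera has in their place "tool_from_camera" (4x4, takes a point from camera to tool coordinates, whose origin is the TCP and whose axes are the tool frame's). Camera axes: x right, y up, looking along -z (the intrinsics and any distortion apply to the point x, -y, -z); pixel columns grow to the right and rows downward; lengths in m; the calibration is good to about 2 mm. A picture is of the moment at which its call begins: read the wrist's pose just before it.
- ctrl.finish_job(): hands the job in, once; it reports no verdict.
Trained networks look in the newest picture that a camera, given by its name, has taken for a name from the list of things; names that differ only in an ending like _2 or _b are one class to them, and where a whole thing is asked for, a point or a joint stands for the part that bears it (a point fixed in the world has none). Each returns a list of dicts, best first, with "score" (0 to 1); they miss things now and then, are a little off and sometimes report something else, mostly with a low value. They report only what shows in the picture. A call takes as long as a camera call. They do not tell look-alikes from the thing itself.
- ctrl.trace(camera, target): "region" (480x640 bool, what is visible of it) and "pixel" ([row, column] in pixels, amid what is visible of it).
The state is a dict: "t": time; "q": joint angles; "dq": joint speeds; "effort": joint torques, N m; "tool_pos": TCP position; "tool_rot": TCP orientation; "contact_force": force on the tool from outside, world axes, zero at the start; "wrist_torque": the same for the moment, N m; "opening": finger opening in m.
Only numpy, scipy, OpenCV 4.12 (cv2) and the standard library are available. Lean on these libraries where they do the work, as an engineer would, in place of code of your own. Each camera call takes 0.05 s, during which the arm holds its last target. There are 200 camera calls.

TASK

One of three case shapes stands on the small hand press. Push the press's sprung lever down by two clicks if that case is the round one, three if it is the square one, four if it is the long narrow one, and not a click more, feeling each click as a tooth passes. Finish while still holding the lever down at that click, since it springs back when let go; leave all the cases and the loupe and screwdriver where they are.

Things in the scene. Friction and masses are not known exactly. Their poses are not given: they have to be found in the camera images.
- press: Grey hand press, fixed: base plate 160 x 120 x 10 mm, column top at 150 mm, overarm over the anvil. Origin: on the bench straight below the anvil's centre. Its x axis points from anvil to column (to the right as the robot sees it; column centre at x = 43 mm), z up; the lever sticks out to -y (towards the robot), the toothed quadrant and pawl to +y (to 107 mm, at 125 mm height).
- anvil (a point): Centre of the anvil's flat top (black 68 mm disc, 15 mm above the bench), where one case stands under the ram.
- lever_pivot (a point): Lever's pivot: x = 75, y = 0, z = 125 mm in the press's frame; its axis is parallel to the press's x axis. Pushing takes about 4 to 11 N at the handle, rising a few N before each tooth and falling as it passes; let go, the lever springs back to 0 past all teeth. Each click lowers the ram 5 mm; its sprung rubber pad comes down lightly on the case.
- lever_grip (a point): Middle of the lever's black round handle bar: 18 mm diameter, 100 mm long with its round ends, parallel to the press's x axis. In the press's frame it lies at x = 35 mm and swings about the pivot at 140 mm radius. At joint value q the lever points 0.50 - q rad above level: at rest the grip is 123 mm to -y of the pivot and 192 mm above the bench.
- lever (a joint): Lever angle, rad: 0 at rest (raised, at its stop), growing as the handle is pushed down; end stop 1.05. A sprung pawl rides over a tooth every 0.17 rad (24 mm of handle travel): click n is felt as the angle passes 0.17 n, so after n clicks the lever should stand between 0.17 n and 0.17 (n + 1), best midway at 0.17 (n + 0.5).
- case_round_mid (a point): Round case (two clicks): upright cylinder 42 mm diameter, 24 mm high. Plain steel, with a white dial disc on top. Point at its centre, half-way up. One of the three cases stands on the press's anvil at the start, the other two in the grey tray; which is which varies. 
- case_square_mid (a point): Square case (three clicks): 38 x 38 mm, 19 mm high. Plain steel, with a white dial disc on top. Point at its centre, half-way up. One of the three cases stands on the press's anvil at the start, the other two in the grey tray; which is which varies. 
- case_long_mid (a point): Long narrow case (four clicks): 60 x 26 mm, 14 mm high. Plain steel, with a white dial disc on top. Point at its centre, half-way up. One of the three cases stands on the press's anvil at the start, the other two in the grey tray; which is which varies. 
- parts_tray: Low grey tray, 190 x 100 mm, floor 15 mm above the bench, rim 22 mm, fixed, on the press's left as seen from the robot; holds the two cases not in use. Origin: centre of its underside.
- loupe: Bystander: black eye loupe, short flared tube 42 mm wide and 30 mm high, standing loose on the bench. Origin: centre of its underside.
- screwdriver: Bystander: small grey-handled screwdriver, 120 mm long, lying loose on the bench.
There are look-alikes about, which are no part of the job. What is shaped like the part that bears case_long_mid but blue or green is not meant.

How it is judged:
On the way, in this order (a step that is already met when the one before it is completed fails the run):
1. the lever is pushed past its first click by the fingers (value of joint lever above 0.18 rad and contact force between the fingers and lever above 0.5 N), for 0.05 s.
2. the lever is past its second click (value of joint lever above 0.35 rad and contact force between the fingers and lever above 0.5 N), for 0.05 s.
At the end, for the whole second after the job is handed in: The fingers hold the lever still (under 0.05 rad/s, over 1 N on it) at exactly the right click for the case on the anvil: two for round (0.352 to 0.498 rad), three for square (0.522 to 0.668), four for long (0.692 to 0.838); that case is within 20 mm of the anvil centre (((horizontal distance between case_round_mid and anvil below 0.02 m and value of joint lever between 0.352 and 0.498 rad) or (horizontal distance between case_square_mid and anvil below 0.02 m and value of joint lever between 0.522 and 0.668 rad) or (horizontal distance between case_long_mid and anvil below 0.02 m and value of joint lever between 0.692 and 0.838 rad)) and contact force between the fingers and lever above 1 N and velocity of joint lever between -0.05 and 0.05 rad/s); the arm keeps its last pose, push and grip.
It fails at once if the lever goes a click too far for the case on the anvil ((horizontal distance between case_round_mid and anvil below 0.02 m and value of joint lever above 0.52 rad) or (horizontal distance between case_square_mid and anvil below 0.02 m and value of joint lever above 0.69 rad) or (horizontal distance between case_long_mid and anvil below 0.02 m and value of joint lever above 0.86 rad)).
It fails at once if a case is shifted from where it stood (more than 12 mm) (distance of any of case_round_mid, case_square_mid, case_long_mid from where it was at the start of the episode above 0.012 m).
It fails at once if the loupe or the screwdriver is disturbed (more than 25 mm) (distance of any of loupe, screwdriver from where it was at the start of the episode above 0.025 m).
It also fails if it takes over 38 s, if anything falls off the work surface, if the arm or the gripper's body presses on something with over 40 N, if the wrist force passes 120 N, or if a joint passes its speed limit or range.

## Working session

There is one attempt and no reset: what is moved stays moved. The work goes in short steps, Python scripts to look and compute and a tool call to move; the robot and the scene stay as the last step left them, time stands still between calls to the robot, and variables do not carry over. Pictures are saved under pics/ and viewed, about 8 in all and at most 12, crops included, and the job is handed in when it is done.

Besides the shell and the picture viewer there is one more tool, called after ">>>" as name(argument=value, ...) on one line, values as JSON. move_arm: Moves the arm, as the interface text tells. Shifts and turns lie within -1 to 1; 1 stands for 25 cm of shift or 90 degrees of turn. Its arguments: {"type":"object","properties":{"increments":{"type":"array","items":{"type":"array","items":{"type":"array","items":{"type":"number","minimum":-1,"maximum":1}}}},"gripper":{"type":"number"},"squeeze":{"type":"number"}},"required":["increments"]}

```bash
mkdir -p pics
cat > h.py <<'E'
import numpy as np, cv2
from station import ctrl
def world(im,rc):
    r,c=int(rc[0]),int(rc[1]); d=im["depth"][r,c]; K=im["K"]
    p=np.array([(c-K[0,2])/K[0,0]*d,-(r-K[1,2])/K[1,1]*d,-d,1]); return (im["extrinsics"]@p)[:3]
def cloud(im):
    K=im["K"]; d=im["depth"]; r,c=np.mgrid[:480,:640]
    p=np.stack([(c-K[0,2])/K[0,0]*d,-(r-K[1,2])/K[1,1]*d,-d,np.ones_like(d)],-1); return (p@im["extrinsics"].T)[...,:3]
E
python3 - <<'E'
from h import *
o=ctrl.get_obs(); print({k:np.round(v,3) for k,v in o.items()})
for cam in ["top","side"]:
    im=ctrl.get_image(cam); cv2.imwrite(f"pics/{cam}0.png",im["pixels"][...,::-1]); P=cloud(im)
    print(cam,np.round(im["extrinsics"],3).tolist())
    for n in ["press","lever_grip","lever","case_round_mid","case_square_mid","case_long_mid","parts_tray","loupe","screwdriver"]:
        for t in ctrl.trace(cam,n)[:3]:
            m=t["region"]&(im["depth"]>0)
            if m.any(): print(cam,n,round(t["score"],2),np.round(t["pixel"]),m.sum(),np.round(np.median(P[m],0),3),np.round(P[m].min(0),3),np.round(P[m].max(0),3))
E
```

```text
{'t': np.float64(0.0), 'q': array([-1.433,  0.053,  1.614, -0.   ,  1.476, -0.119]), 'dq': array([ 0.002,  0.   ,  0.   , -0.001,  0.001, -0.001]), 'effort': array([ 1.0000e-03, -3.9368e+01, -3.7017e+01,  0.0000e+00,  7.0000e-03,
        0.0000e+00]), 'tool_pos': array([ 0.159, -0.604,  0.244]), 'tool_rot': array([ 1.019,  1.321, -1.017]), 'contact_force': array([-0.413, -0.396,  0.69 ]), 'wrist_torque': array([-0.004,  0.014,  0.015]), 'opening': np.float64(0.085)}
top [[0.008, 0.994, -0.111, 0.433], [-1.0, 0.009, 0.009, -0.008], [0.01, 0.111, 0.994, 1.072], [0.0, 0.0, 0.0, 1.0]]
top press 0.67 [184. 315.] 4376 [0.659 0.004 0.014] [ 0.541 -0.07  -0.007] [0.843 0.116 0.205]
top lever_grip 0.69 [216. 330.] 881 [ 0.57  -0.033  0.192] [ 0.542 -0.07  -0.004] [0.768 0.029 0.205]
top lever 0.76 [215. 332.] 785 [ 0.564 -0.032  0.195] [ 0.542 -0.07  -0.004] [0.768 0.029 0.205]
top lever 0.34 [308. 432.] 156 [ 0.377 -0.266  0.023] [ 0.358 -0.277 -0.001] [ 0.396 -0.239  0.033]
top case_round_mid 0.66 [223. 198.] 294 [0.568 0.274 0.038] [0.548 0.255 0.013] [0.593 0.297 0.043]
top case_round_mid
[... 1916 characters left out ...]
]
side case_long_mid 0.77 [418. 192.] 503 [0.496 0.408 0.014] [0.472 0.378 0.003] [0.523 0.437 0.021]
side case_long_mid 0.67 [334. 289.] 396 [0.489 0.151 0.014] [ 0.468  0.113 -0.002] [0.514 0.181 0.02 ]
side parts_tray 0.7 [371. 230.] 3907 [0.517 0.296 0.016] [ 0.425  0.218 -0.004] [0.632 0.343 0.042]
side loupe 0.57 [255. 439.] 285 [ 0.379 -0.265  0.021] [ 0.359 -0.316 -0.002] [ 0.41  -0.238  0.035]
side loupe 0.53 [262. 265.] 270 [0.663 0.044 0.034] [0.648 0.019 0.015] [0.688 0.058 0.041]
side loupe 0.21 [245. 270.] 4206 [0.662 0.011 0.035] [ 0.542 -0.232 -0.004] [0.919 0.115 0.206]
side screwdriver 0.48 [217. 457.] 228 [ 0.412 -0.391  0.02 ] [ 0.378 -0.438 -0.003] [ 0.478 -0.375  0.031]
```

Run:
```python
import cv2,numpy as np
a=cv2.imread("pics/top0.png")[120:270,230:400];b=cv2.imread("pics/side0.png")[140:420,150:390]
cv2.imwrite("pics/c.png",np.hstack([cv2.resize(a,(400,353)),cv2.resize(b,(400,353))]))
cv2.imwrite("pics/t.png",cv2.imread("pics/top0.png"))
from h import *
im=ctrl.get_image("side");P=cloud(im)
im2=ctrl.get_image("top");P2=cloud(im2)
Q=np.vstack([P.reshape(-1,3)[(im["depth"]>0).ravel()],P2.reshape(-1,3)[(im2["depth"]>0).ravel()]])
h=Q[(Q[:,2]>.165)&(Q[:,0]>.5)&(Q[:,0]<.6)&(abs(Q[:,1])<.12)]
# bar: PCA on grip slab
print(len(h),h.min(0),h.max(0))
for y in np.arange(-.08,.04,.01):
    s=h[(h[:,1]>=y)&(h[:,1]<y+.01)]
    if len(s): print(round(y,3),len(s),np.percentile(s[:,0],[2,50,98]).round(3),s[:,2].max().round(3))
```

```text
889 [ 0.54076071 -0.06680342  0.17035588] [0.59969629 0.02865827 0.20709374]
-0.07 44 [0.555 0.562 0.571] 0.203
-0.06 144 [0.553 0.57  0.597] 0.204
-0.05 133 [0.553 0.566 0.599] 0.207
-0.04 78 [0.551 0.558 0.567] 0.203
-0.03 78 [0.548 0.555 0.566] 0.204
-0.02 88 [0.547 0.555 0.564] 0.204
-0.01 78 [0.545 0.552 0.562] 0.205
-0.0 77 [0.543 0.551 0.56 ] 0.204
0.01 83 [0.542 0.549 0.558] 0.204
0.02 86 [0.542 0.548 0.558] 0.204
```

View pics/c.png

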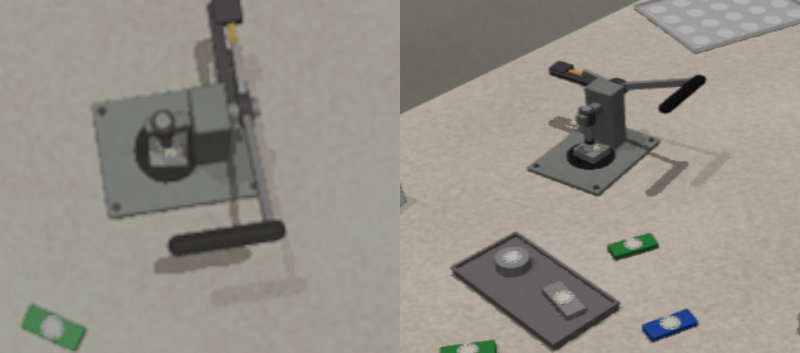

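View pics/t.png

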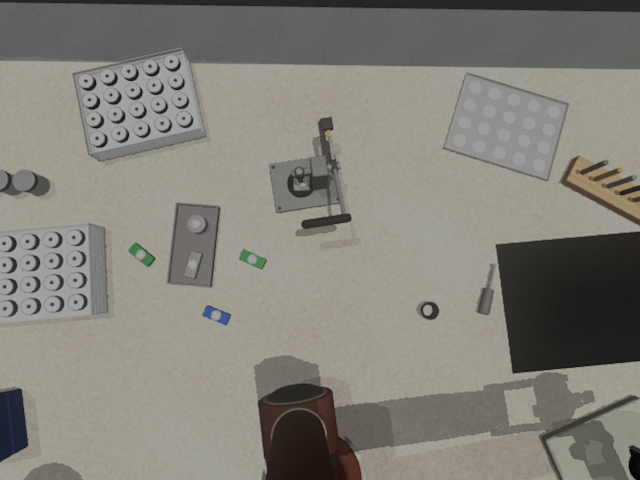

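Run:
```python
from h import *
from scipy.spatial.transform import Rotation as R
o=ctrl.get_obs(); T=R.from_rotvec(o["tool_rot"]).as_matrix(); print(T.round(3),o["tool_pos"])
im=ctrl.get_image("top"); P=cloud(im)
h=P[im["depth"]>0]; h=h[(h[:,2]>.18)&(h[:,0]>.53)&(h[:,0]<.576)&(abs(h[:,1])<.1)]
k=np.polyfit(h[:,1],h[:,0],1); mid=(h[:,1].min()+h[:,1].max())/2; print(k,mid,np.polyval(k,mid),h[:,1].min(),h[:,1].max())
n=np.array([1,-k[0],0]);n/=np.linalg.norm(n)
x=T[:,0]; print("turn deg about tool x", [np.degrees(np.arctan2(np.cross(T[:,2],s*n)@x,T[:,2]@(s*n))) for s in(1,-1)])
g=np.array([np.polyval(k,mid),mid,.30]); print(g,"shift units",T.T@(g-o["tool_pos"])/.25)
```

```text
[[ 0.     0.967  0.254]
 [ 0.     0.254 -0.967]
 [-1.     0.    -0.   ]] [ 0.15872637 -0.60449581  0.24532329]
[-0.17594504  0.55239047] -0.019105224197055043 0.5557519378503336 -0.06686235828476647 0.028651909890656385
turn deg about tool x [np.float64(-85.26744008136883), np.float64(94.73255991863118)]
[ 0.55575194 -0.01910522  0.3       ] shift units [-0.21869049  2.1306794  -1.86150354]
```

>>> move_arm(increments=[[[-0.11, 0, 0, 0], [-0.11, 0, 0, 0], [0, 0.12, -0.105, 0], [0, 0.12, -0.105, 0], [0, 0.12, -0.105, 0], [0, 0.12, -0.105, 0], [0, 0.12, -0.105, 0], [0, 0.12, -0.105, 0], [0, 0.12, -0.105, 0], [0, 0.12, -0.105, 0], [0, 0.12, -0.105, 0], [0, 0.12, -0.105, 0], [0, 0.12, -0.105, 0], [0, 0.12, -0.105, 0], [0, 0.12, -0.105, 0], [0, 0.12, -0.105, 0], [0, 0.12, -0.105, 0], [0, 0.12, -0.105, 0]]], gripper=0, squeeze=40)

```text
t: 2.65
tool_pos: [0.5171, -0.0744, 0.3006]
tool_rot: [1.018, 1.319, -1.017]
contact_force: [-0.1, -0.4, 0.6]
opening: 0.0853
```

>>> move_arm(increments=[[[0, 0, 0, -0.079], [0, 0, 0, -0.079], [0, 0, 0, -0.079], [0, 0, 0, -0.079], [0, 0, 0, -0.079], [0, 0, 0, -0.079], [0, 0, 0, -0.079], [0, 0, 0, -0.079], [0, 0, 0, -0.079], [0, 0, 0, -0.079], [0, 0, 0, -0.079], [0, 0, 0, -0.079], [0, 0, 0, 0], [0, 0, 0, 0]]])

```text
t: 3.82
tool_pos: [0.5163, -0.0763, 0.3004]
tool_rot: [-0.135, 1.567, 0.135]
contact_force: [-0.2, 0.1, 0.8]
opening: 0.0852
```

```bash
cat > w.py <<'E'
from h import *
from scipy.spatial.transform import Rotation as R
o=ctrl.get_obs(); T=np.eye(4); T[:3,:3]=R.from_rotvec(o["tool_rot"]).as_matrix(); T[:3,3]=o["tool_pos"]
im=ctrl.get_image("wrist"); im["extrinsics"]=T@im["tool_from_camera"]; P=cloud(im)
cv2.imwrite("pics/w.png",im["pixels"][...,::-1])
print(T.round(3),o["t"],o["q"].round(2))
for t in ctrl.trace("wrist","lever_grip")[:2]: print(t["score"],t["pixel"],t["region"].sum())
h=P[im["depth"]>0]; h=h[(h[:,2]>.18)&(h[:,2]<.215)&(abs(h[:,0]-.555)<.03)&(abs(h[:,1]+.02)<.12)]
print(len(h))
for y in np.arange(-.08,.05,.015):
    s=h[(h[:,1]>=y)&(h[:,1]<y+.015)]
    if len(s)>20: print(round(y,3),len(s),np.percentile(s[:,0],[2,50,98]).round(4),np.percentile(s[:,2],98).round(4))
E
python3 w.py
```

```text
[[ 0.    -0.171  0.985  0.516]
 [-0.     0.985  0.171 -0.076]
 [-1.    -0.     0.     0.3  ]
 [ 0.     0.     0.     1.   ]] 3.8167 [-0.29 -0.22  1.78 -0.    1.58 -0.46]
0.86 [210.9, 399.5] 6184
3956
-0.08 104 [0.5544 0.5605 0.5688] 0.201
-0.065 748 [0.5522 0.5637 0.5838] 0.2021
-0.05 552 [0.5495 0.5571 0.5669] 0.2022
-0.035 588 [0.5469 0.5545 0.5643] 0.2021
-0.02 625 [0.5443 0.5521 0.5619] 0.2022
-0.005 662 [0.5419 0.5496 0.5591] 0.202
0.01 643 [0.5402 0.5475 0.5568] 0.2021
0.025 34 [0.5438 0.5476 0.5523] 0.1984
```

>>> move_arm(increments=[[[0, 0.114, 0.094, 0], [0, 0.114, 0.094, 0], [0, 0, 0, 0], [0, 0, 0, 0], [0.09, 0, 0, 0], [0.09, 0, 0, 0], [0.09, 0, 0, 0], [0.09, 0, 0, 0], [0.09, 0, 0, 0], [0, 0, 0, 0], [0, 0, 0, 0], [0, 0, 0, 0]]])

```text
t: 4.92
tool_pos: [0.5533, -0.0127, 0.1894]
tool_rot: [-0.137, 1.565, 0.136]
contact_force: [-0.9, 0.9, -0.2]
opening: 0.0856
```

```bash
python3 w.py
```

```text
[[ 0.002 -0.173  0.985  0.553]
 [-0.     0.985  0.173 -0.013]
 [-1.    -0.001  0.002  0.189]
 [ 0.     0.     0.     1.   ]] 4.9167 [-0.16 -0.08  1.84 -0.    1.38 -0.33]
0.88 [344.8, 339.7] 12682
8203
-0.065 833 [0.5525 0.5755 0.5846] 0.201
-0.05 1158 [0.55   0.5587 0.5676] 0.2021
-0.035 1253 [0.5474 0.5561 0.5649] 0.202
-0.02 1387 [0.545  0.5537 0.5624] 0.2022
-0.005 1531 [0.5425 0.5511 0.56  ] 0.2021
0.01 1791 [0.5405 0.5486 0.5574] 0.2019
0.025 250 [0.5436 0.5484 0.5537] 0.1989
```

View pics/w.png

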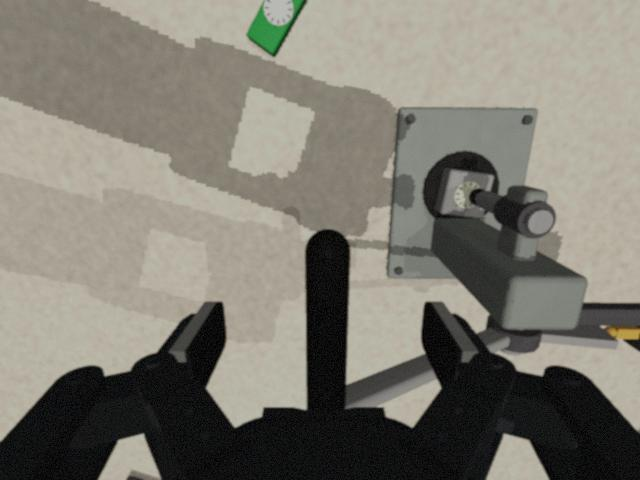

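The square case is on the anvil at about (470,195), and the bar is centred between the open fingers at about (328,330). Next I close on the bar.

>>> move_arm(increments=[[[0, 0, 0, 0], [0, 0, 0, 0], [0, 0, 0, 0], [0, 0, 0, 0], [0, 0, 0, 0], [0, 0, 0, 0], [0, 0, 0, 0], [0, 0, 0, 0], [0, 0, 0, 0], [0, 0, 0, 0], [0, 0, 0, 0], [0, 0, 0, 0]]], gripper=1, squeeze=40)

```text
t: 6.02
tool_pos: [0.5544, -0.0117, 0.1883]
tool_rot: [-0.137, 1.561, 0.137]
contact_force: [6.6, 1.1, -2.5]
opening: 0.0172
```

>>> move_arm(increments=[[[0.026, 0, -0.0133, 0], [0, 0, 0, 0], [0.0266, 0, -0.012, 0], [0, 0, 0, 0], [0.027, 0, -0.0105, 0], [0, 0, 0, 0], [0.0276, 0, -0.009, 0], [0, 0, 0, 0], [0.028, 0, -0.0077, 0], [0, 0, 0, 0], [0, 0, 0, 0], [0, 0, 0, 0]]])

```text
t: 7.02
tool_pos: [0.5425, -0.0138, 0.1564]
tool_rot: [-0.137, 1.559, 0.138]
contact_force: [5.7, 3.0, 3.5]
opening: 0.0166
```

```bash
cat > q.py <<'E'
from h import *
print({k:np.round(v,4) for k,v in ctrl.get_obs().items() if k in("tool_pos","contact_force","t")})
for cam in("top","side"):
    im=ctrl.get_image(cam);P=cloud(im);cv2.imwrite(f"pics/{cam}q.png",im["pixels"][...,::-1])
    t=ctrl.trace(cam,"lever")
    if not t: continue
    h=P[t[0]["region"]&(im["depth"]>0)]
    # press frame
    ex=np.array([.173,-.985,0]);ey=np.array([.985,.173,0]); g=np.array([.5542,-.019,0]); O=g+.123*ey-.035*ex
    u=(h-O)@ex; v=(h-O)@ey
    s=(u>.055)&(u<.095)&(v<-.03)&(v>-.115)&(h[:,2]>.07)
    print(cam,t[0]["score"],s.sum())
    if s.sum()>15:
        k=np.polyfit(v[s],h[s,2],1); print("lever slope angle up",np.arctan(-k[0]),"q",.5-np.arctan(-k[0]),"z at v=0",k[1])
    e=(u<.02)&(u>-.02)&(v<-.09); 
    if e.sum(): print("bar end",np.percentile(v[e],[2,98]),np.percentile(h[e,2],[2,98]))
E
python3 q.py
```

```text
{'t': np.float64(7.0167), 'tool_pos': array([ 0.5425, -0.0138,  0.1564]), 'contact_force': array([5.6527, 2.9997, 3.4734])}
top 0.8 21
lever slope angle up 0.38691872817883577 q 0.11308127182116423 z at v=0 0.12720253694340794
bar end [-0.13945022 -0.13541155] [0.16331164 0.16731108]
side 0.72 46
lever slope angle up 0.07247661276953425 q 0.42752338723046573 z at v=0 0.13811729406963189
bar end [-0.14084568 -0.12550112] [0.16136817 0.17407543]
```

>>> move_arm(increments=[[[0.0233, 0, -0.0052, 0], [0, 0, 0, 0], [0.0234, 0, -0.0042, 0], [0, 0, 0, 0], [0.0236, 0, -0.0031, 0], [0, 0, 0, 0], [0.0237, 0, -0.0022, 0], [0, 0, 0, 0], [0, 0, 0, 0], [0, 0, 0, 0]]])

```text
t: 8.05
tool_pos: [0.5384, -0.0145, 0.1331]
tool_rot: [-0.137, 1.56, 0.138]
contact_force: [1.2, 2.2, 7.4]
opening: 0.0164
```

```bash
python3 q.py
```

```text
{'t': np.float64(8.05), 'tool_pos': array([ 0.5384, -0.0145,  0.1331]), 'contact_force': array([1.1883, 2.2199, 7.3937])}
top 0.85 19
lever slope angle up 0.1266301695264816 q 0.3733698304735184 z at v=0 0.1312152295885938
side 0.61 37
lever slope angle up 0.1878101242445493 q 0.3121898757554507 z at v=0 0.1258680442417419
bar end [-0.14482439 -0.12893816] [0.13816052 0.15196206]
```

>>> move_arm(increments=[[[0.024, 0, -0.001, 0], [0, 0, 0, 0], [0.024, 0, 0, 0], [0, 0, 0, 0], [0.024, 0, 0.001, 0], [0, 0, 0, 0], [0.024, 0, 0.002, 0], [0, 0, 0, 0], [0, 0, 0, 0], [0, 0, 0, 0], [0, 0, 0, 0]]])

```text
t: 9.17
tool_pos: [0.5378, -0.0145, 0.1085]
tool_rot: [-0.137, 1.564, 0.138]
contact_force: [-2.4, 2.3, 6.6]
opening: 0.0168
```

```bash
python3 q.py
python3 - <<'E'
import cv2,numpy as np
a=cv2.imread("pics/topq.png")[120:270,230:400];b=cv2.imread("pics/sideq.png")[170:290,230:370]
cv2.imwrite("pics/f.png",np.hstack([cv2.resize(a,(400,353)),cv2.resize(b,(400,353))]))
E
```

```text
{'t': np.float64(9.1667), 'tool_pos': array([ 0.5378, -0.0145,  0.1085]), 'contact_force': array([-2.3794,  2.3423,  6.5638])}
top 0.79 52
lever slope angle up -0.03140444792904073 q 0.5314044479290407 z at v=0 0.12966493741993843
side 0.83 19
lever slope angle up -0.20166762549566894 q 0.701667625495669 z at v=0 0.1348044408334498
bar end [-0.14486981 -0.13046788] [0.11968496 0.12932048]
```

View pics/f.png

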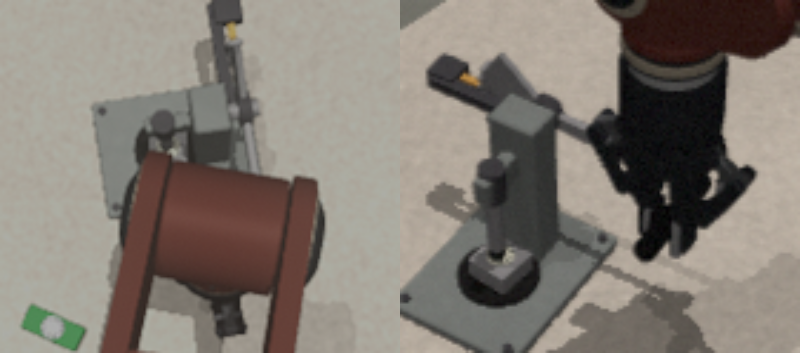

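```bash
sed -i 's/h\[:,2\]>.18)&(h\[:,2\]<.215)/h[:,2]>.10)\&(h[:,2]<.135)/; s/-.555)<.03/-.538)<.03/' w.py; python3 w.py
```

```text
[[ 0.003 -0.174  0.985  0.538]
 [ 0.001  0.985  0.174 -0.015]
 [-1.     0.     0.003  0.109]
 [ 0.     0.     0.     1.   ]] 9.3667 [-0.17 -0.03  1.93  0.    1.23 -0.34]
0.73 [349.7, 327.5] 9621
10498
-0.065 40 [0.5344 0.5538 0.5573] 0.1228
-0.05 1117 [0.5326 0.5411 0.5503] 0.127
-0.035 1545 [0.5288 0.5388 0.5483] 0.1325
-0.02 3540 [0.5155 0.5329 0.5566] 0.1334
-0.005 2375 [0.5254 0.5373 0.5499] 0.1326
0.01 1881 [0.5238 0.5317 0.5402] 0.1269
```

```bash
cat >> w.py <<'E'
h=P[im["depth"]>0]
for y in np.arange(-.065,.035,.005):
    xc=.538-.174*(y+.0145)
    s=h[(abs(h[:,1]-y)<.0025)&(abs(h[:,0]-xc)<.004)&(h[:,2]>.09)&(h[:,2]<.14)]
    if len(s)>5: print(round(y,3),len(s),np.percentile(s[:,2],[5,50,95]).round(4))
E
python3 w.py | tail -20
```

```text
-0.035 1555 [0.5289 0.5389 0.5482] 0.1324
-0.02 3542 [0.5155 0.5329 0.5565] 0.1333
-0.005 2350 [0.5255 0.5373 0.5498] 0.1323
0.01 1882 [0.5238 0.5317 0.5402] 0.1268
-0.05 14 [0.1241 0.1255 0.1262]
-0.045 186 [0.1247 0.126  0.1269]
-0.04 194 [0.1245 0.126  0.1269]
-0.035 210 [0.1248 0.1259 0.1268]
-0.03 208 [0.1248 0.126  0.1269]
-0.025 215 [0.1249 0.1259 0.1269]
-0.02 229 [0.1246 0.126  0.1271]
-0.015 235 [0.1248 0.1259 0.1269]
-0.01 240 [0.1248 0.126  0.127 ]
-0.005 255 [0.1247 0.1259 0.1268]
-0.0 258 [0.1246 0.1259 0.1269]
0.005 270 [0.1249 0.126  0.1269]
0.01 282 [0.1247 0.126  0.127 ]
0.015 299 [0.1248 0.126  0.127 ]
0.02 361 [0.1223 0.1245 0.1262]
0.025 206 [0.1164 0.1203 0.123 ]
```

The wrist camera shows the crest about 75 mm lower, so q ≈ 0.557. The bar has slipped roughly 5 mm in the pads, so I push a little further towards the middle of the band.

>>> move_arm(increments=[[[0.01, 0, 0.001, 0], [0, 0, 0, 0], [0.01, 0, 0.001, 0], [0, 0, 0, 0], [0, 0, 0, 0], [0, 0, 0, 0]]])

```text
t: 10.07
tool_pos: [0.5382, -0.0145, 0.1038]
tool_rot: [-0.137, 1.564, 0.138]
contact_force: [-3.7, 1.5, 10.2]
opening: 0.0165
```

```bash
python3 w.py | tail -8; python3 -c "
from h import *
print(ctrl.get_obs()['contact_force'])"; python3 w.py | tail -4
```

```text
-0.01 246 [0.1204 0.1215 0.1225]
-0.005 247 [0.1204 0.1214 0.1224]
-0.0 259 [0.1204 0.1215 0.1224]
0.005 275 [0.1204 0.1215 0.1225]
0.01 283 [0.1202 0.1215 0.1225]
0.015 302 [0.1203 0.1214 0.1226]
0.02 360 [0.1178 0.12   0.1216]
0.025 212 [0.1119 0.1157 0.1185]
[-3.4947922   2.31757728  8.8558317 ]
0.01 280 [0.1204 0.1214 0.1225]
0.015 289 [0.1203 0.1215 0.1224]
0.02 365 [0.1177 0.1201 0.1217]
0.025 210 [0.1118 0.1157 0.1186]
```

```bash
python3 -c "
from h import *
for n in ('side',):
    im=ctrl.get_image(n);P=cloud(im)
    for c in ('case_square_mid','case_round_mid'):
        t=ctrl.trace(n,c)[0]; print(c,t['score'],np.median(P[t['region']],0).round(3))
print(ctrl.finish_job())"
```

```text
case_square_mid 0.71 [0.661 0.044 0.033]
case_round_mid 0.92 [0.564 0.278 0.039]
the job is handed in; nothing more can be done
None
```

I pushed the lever down three clicks for the square case and handed the job in with the gripper still holding it; no verdict is reported. The case on the anvil looked square in the pictures, and its top stood at about 34 mm, which only the square case matches.

- **Lever angle:** the wrist camera showed the bar about 79.6 mm lower than at rest, so about 0.59 rad. The allowed band is 0.522 to 0.668. Two wrist readings in a row agreed.
- **Force on the lever:** about 9 N upward on the tool, with the grip set to 40 N. I checked forces only at the end of each move, so I counted the clicks by lever height and did not feel each tooth pass.
- **Cases and bystanders:** the square and round cases moved no more than about 3 mm, by the side camera. I did not measure the long case, loupe or screwdriver again; the arm passed well above the loupe.

**Disagreements:** at the third click the bar had slipped about 5 mm in the pads. The tool pose then gave 0.591 rad and the wrist camera about 0.557, so I trusted the camera and pushed about 5 mm further. Angles fitted to the thin lever arm in the top and side cameras scattered from 0.53 to 0.70 rad at that same position. I left them out as too noisy.

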